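# Offer a capstone up to its plinth pin

### The job

Thread the large steel spacer ring over the steel pin of the stone plinth so that it lies flat on the plinth, and let go of it. Then lift the square-footed capstone by its square knob, carry it over the half-carved frieze block, and finish with it held in the gripper, level and motionless (do not set it down), with its underside about a centimetre above the tip of the pin, its hole centred over the pin and its sides parallel to the plinth's sides. Do not let the capstone touch the frieze block, the pin, the spacer or the plinth, and leave the other things on the bench where they are.

Things in the scene. Friction and masses are not known exactly. Their poses are not given: they have to be found in the camera images.
- pin_tip (a point): Tip of the upright steel pin on the plinth. The plinth is a fixed pale stone block, 100 x 100 mm and 45 mm high, standing on the bench; the pin (12 mm diameter, its last 3 mm tapered) rises 35 mm from the middle of its top, so its tip is 80 mm above the bench. x and y axes are parallel to the plinth's sides, z up.
- pin_foot (a point): Foot of the same pin, at the centre of the plinth's top face, 45 mm above the bench; axes as for pin_tip.
- plinth: The plinth with its pin; origin at the centre of its underside on the bench, axes as for pin_tip.
- spacer_mid (a point): Centre (half-way up, in the middle of the hole) of the large steel spacer ring: 50 mm outside diameter, 20 mm hole, 10 mm thick, about 0.13 kg, lying flat on the bench at the start; z along its axis. The smaller steel ring nearby is the washer, not this.
- capstone_mid (a point): Centre, half-way up, of the loose capstone: pale stone, 100 mm high, 0.3 to 0.55 kg, standing upright on the bench. Square foot 80 x 80 mm and 30 mm high, above it a four-sided pyramid from 30 to 60 mm height, on top a square knob 36 x 36 mm from 60 to 100 mm height (grip it there, across two flats). x and y axes are parallel to the sides of foot and knob, z up.
- capstone_hole (a point): Mouth of the round hole (24 mm diameter, 30 mm deep) in the middle of the capstone's underside, 50 mm below capstone_mid; same axes.
- frieze: The half-carved frieze block, fixed, lying between the capstone and the plinth: pale stone 340 mm long (its x) by 80 mm wide (its y), on two wooden battens 110 mm long that stick out 15 mm either side; a row of pyramid points on top reaches 120 mm above the bench. Origin at the centre of its underside on the bench.
- washer_mid (a point): Bystander: centre of a smaller loose steel washer, 34 mm outside diameter, 10 mm hole (too small for the pin), 8 mm thick, flat on the bench. Its place may be swapped with the spacer's.
- baluster_mid (a point): Bystander: centre of a loose round turned stone baluster, 104 mm high, foot 64 mm diameter, standing upright. Its place may be swapped with the capstone's.
- mallet: Bystander: wooden mallet lying on the bench, head 64 mm diameter and 90 mm long at the origin, handle 170 mm long to its -x.
- chisel: Bystander: steel chisel lying along its x, 180 mm long, 16 mm thick; origin near its middle.
- brush: Bystander: dusting brush lying on the bench, along its x.
- offcut: Bystander: stone offcut 30 x 24 x 18 mm; origin under its centre.
- wedge: Bystander: wooden wedge block 70 x 30 x 20 mm; origin under its centre.
Not all that is in view belongs to the job. Leave any red look-alike of the plinth alone. Leave any purple look-alike of the part that bears capstone_mid alone.

How it is judged (in metres and radians):
On the way, in this order (a step that is already met when the one before it is completed fails the run):
1. the spacer lies flat on the plinth, round the pin, let go (horizontal distance between spacer_mid and pin_foot below 0.006 m and z of spacer_mid in the frame of pin_foot below 0.009 m and angle between spacer_mid's own z axis and vertical below 0.15 rad and contact force between the fingers and spacer below 0.1 N), for 0.2 s.
2. the capstone is held above the height of the frieze block while above or beside it (height (world z) of capstone_hole above 0.122 m and y of capstone_hole in the frame of frieze between -0.11 and 0.11 m).
At the end, for the whole second after the job is handed in: Spacer released, flat on the plinth round the pin (within 6 mm). Capstone held still, touching only the gripper: underside 3 to 20 mm above the pin tip, hole within 6 mm of the pin axis, tilt under 0.1 rad, sides parallel to the plinth within 0.15 rad (any of four ways) (all of step 1 and z of capstone_hole in the frame of pin_tip between 0.003 and 0.02 m and horizontal distance between capstone_hole and pin_tip below 0.006 m and angle between capstone_mid's own z axis and vertical below 0.1 rad and (angle between the x axis of capstone_mid and the x axis of pin_tip, either way round below 0.15 rad or angle between the x axis of capstone_mid and the y axis of pin_tip, either way round below 0.15 rad) and contact force between the fingers and capstone above 1 N and contact force between capstone and plinth below 0.05 N and contact force between capstone and spacer below 0.05 N and linear speed of capstone below 0.02 m/s and contact force between capstone and washer below 0.05 N and contact force between capstone and baluster below 0.05 N and contact force between capstone and mallet below 0.05 N and contact force between capstone and chisel below 0.05 N and contact force between capstone and brush below 0.05 N and contact force between capstone and offcut below 0.05 N and contact force between capstone and wedge below 0.05 N and contact force between capstone and frieze below 0.05 N); the arm keeps its last pose, push and grip.
It fails at once if the capstone knocks the plinth, its pin or the spacer (contact force between capstone and plinth above 1 N or contact force between capstone and spacer above 1 N).
It fails at once if the capstone knocks the frieze block (contact force between capstone and frieze above 1 N).
It fails at once if a bystander is moved by more than 3 cm (distance of any of washer_mid, baluster_mid, mallet, chisel, brush, offcut, wedge from where it was at the start of the episode above 0.03 m).
It also fails if it takes over 69 s, if anything falls off the work surface, if the arm or the gripper's body presses on something with over 40 N, if the wrist force passes 120 N, or if a joint passes its speed limit or range.

### The arm

A 6-joint arm with a two-finger parallel gripper is mounted at the origin on the work surface. World frame = base frame: x ahead of the robot, y to its left, z up, the work surface at z = 0. Lengths are in mm, angles in degrees, forces in N, time in s.
With the tool pointing down it reaches from about 300 to 850 mm from the base axis. Payload 4.2 kg.
Tool frame: the origin (TCP) lies midway between the tips of the shut fingers; the grasp point (between the pads) lies 19 mm behind it (env.hold_point_z is the z of the grasp point in the tool frame, in mm); z points along the fingers, y is the direction in which the jaws open and shut (so a half turn about z gives the same grasp; the last joint's range is limited). The gripper opens to 91 mm and grips with 3 to 60 N. Pads are 32 mm wide; open, the fingers measure 118 mm over their backs; the gripper's body (76 mm by 178 mm) begins 60 mm behind the grasp point.
Start: joints at [64.515, 18.312, 89.639, -0, 72.044, -1.146], TCP at [236.984, 523.91, 213.976] pointing down, gripper open.
Joint ranges: [-177.97, 177.97], [-48.28, 115.42], [12.27, 149.76], [-77.06, 257.06], [2.81, 150.46], [-146.56, 146.56]. Speed limits (degrees/s): [147.25, 147.25, 180, 180, 180, 180].

### API

Orientations are given as [roll, pitch, yaw] about the fixed x, y, z axes, in that order (R = Rz(yaw) Ry(pitch) Rx(roll)).
In Python, from workcell import env, grab_frame, camera_params, spotter gives the robot as it stands. The module is installed in compiled form; this text tells all that it offers.
- The arm moves only by the shell command python3 -m jog 'ROWS' [FORCE]. ROWS is text: rows parted by semicolons, each of 7 numbers parted by spaces: the turn, a rotation vector about the world's x, y, z in units of 5 degrees (1.0 is 5 degrees), then the shift along the world's x, y, z in units of 25 mm (1.0 is 25 mm), then the opening, from 0 (shut) to 1 (fully open). A call has 1 to 5 rows; each row is the pose to reach, as a shift and turn from the pose commanded when the call began; what a row does not reach only later rows make up. A row lasts 1/8 s, in which the tool goes at most 62.5 mm and 10.7 degrees, less where a joint would pass 70% of its speed; a pose out of reach is approached as far as the arm can. A call with a gripper value outside its range is refused whole. The fingers move at their own pace and stop on an object; FORCE is the grip in N (left out, the last holds). Time passes only in rows, so rows that repeat a pose let the fingers close. It gives the time, the measured TCP pose, the force and the opening at its end, in the units of the state.
- env.state(): the state, without advancing time (a new reading comes with each control period).
- grab_frame(name): name is "scene" or "side" or "wrist"; returns the picture (480x640x3 uint8, red, green, blue); there is no depth.
- camera_params(name): a dict with "K" (3x3 intrinsics, pixels), "rvec" (rotation vector, rad) and "tvec" (3), from world to camera coordinates, as OpenCV has them. Camera axes: x right, y down, z forward; pixel columns grow to the right and rows downward; lengths in mm; the calibration is good to about 2 mm. A picture is of the moment at which its call begins: read the wrist's pose just before it. camera_params takes no time and is no camera call; for the wrist camera it gives the pose at the moment of the call.
- env.job_done(): hands the job in, once; it reports no verdict.
Trained networks look in the newest picture that a camera, given by its name, has taken for a name from the list of things; names that differ only in an ending like _2 or _b are one class to them, and where a whole thing is asked for, a point or a joint stands for the part that bears it (a point fixed in the world has none). Each returns a list of dicts, best first, with "conf" (0 to 1); they miss things now and then, are a little off and sometimes report something else, mostly with a low value. They report only what shows in the picture. A call takes as long as a camera call. They do not tell look-alikes from the thing itself.
- spotter.look_for(query, camera): "box" ([left, top, width, height] in pixels, round what is visible of it).
- spotter.trace(query, camera): "region" (480x640 bool, what is visible of it) and "box" ([left, top, width, height] in pixels, round what is visible of it).
The state is a dict: "time_s": time; "qpos": joint angles; "qvel": joint speeds; "effort": joint torques, N m; "ee_pos": TCP position; "ee_rot": TCP orientation; "force": force on the tool from outside, world axes, zero at the start; "torque": the same for the moment, N m; "gripper_width": finger opening in mm.
Only numpy, scipy, OpenCV 4.12 (cv2) and the standard library are available. Lean on these libraries where they do the work, as an engineer would, in place of code of your own. Each camera call takes 0.05 s, during which the arm holds its last target. There are 200 camera calls.

## Working session

There is one attempt and no reset: what is moved stays moved. The work goes in short steps, Python scripts to look and compute and a shell command to move; the robot and the scene stay as the last step left them, time stands still between calls to the robot, and variables do not carry over. Pictures are saved under pics/ and viewed, about 8 in all and at most 12, crops included, and the job is handed in when it is done.

```bash
mkdir -p pics; cat > h.py <<'E'
import numpy as np, cv2
from workcell import env, grab_frame, camera_params, spotter
def P(n):
    c=camera_params(n); K=np.array(c["K"],float); r=np.array(c["rvec"],float); t=np.array(c["tvec"],float).ravel()
    return K,cv2.Rodrigues(r)[0],t
def ray(n,uv,z,p=None):
    K,R,t=p or P(n); d=R.T@np.linalg.inv(K)@np.array([uv[0],uv[1],1.]); o=-R.T@t
    return o+d*(z-o[2])/d[2]
def proj(n,X,p=None):
    K,R,t=p or P(n); c=(R@np.asarray(X,float).T).T+t; q=(K@c.T).T; return q[:,:2]/q[:,2:]
def save(n,f):
    im=grab_frame(n); cv2.imwrite("pics/"+f,im[:,:,::-1]); return im
E
python3 - <<'E'
from h import *
save("scene","a.png"); 
for q in ["plinth","spacer_mid","capstone_mid","frieze","washer_mid","baluster_mid"]:
    for d in spotter.look_for(q,"scene")[:3]:
        b=d["box"];print("scene",q,np.round(b),round(d["conf"],2),np.round(ray("scene",(b[0]+b[2]/2,b[1]+b[3]/2),20)))
save("side","b.png")
for q in ["plinth","spacer_mid","capstone_mid","frieze","washer_mid"]:
    for d in spotter.look_for(q,"side")[:3]:
        b=d["box"];print("side",q,np.round(b),round(d["conf"],2),np.round(ray("side",(b[0]+b[2]/2,b[1]+b[3]/2),20)))
s=env.state();print({k:np.round(v,1) for k,v in s.items()})
E
```

```text
scene plinth [111. 201.  56.  44.] 0.93 [ 681. -427.   20.]
scene plinth [190. 187.  56.  40.] 0.87 [ 516. -323.   20.]
scene plinth [250. 149.  39.  32.] 0.83 [ 293. -358.   20.]
scene spacer_mid [294. 229.  21.  21.] 0.77 [472. -74.  20.]
scene capstone_mid [419. 383.  70.  81.] 0.74 [662. 411.  20.]
scene capstone_mid [356. 312.  66.  70.] 0.64 [603. 246.  20.]
scene frieze [283. 216. 131. 127.] 0.77 [509.  82.  20.]
scene frieze [451. 286.  35.  58.] 0.32 [438. 322.  20.]
scene frieze [191. 185.  56.  43.] 0.21 [ 512. -324.   20.]
scene washer_mid [252. 266.   8.  15.] 0.72 [621. -83.  20.]
scene washer_mid [408. 208.  74.  66.] 0.44 [272. 178.  20.]
scene baluster_mid [451. 289.  36.  54.] 0.84 [441. 324.  20.]
side plinth [483. 296.  71.  70.] 0.9 [ 674. -437.   20.]
side plinth [306. 380.  74.  78.] 0.81 [ 296. -362.   20.]
side plinth [385. 302.  64.  66.] 0.7 [ 518. -321.   20.]
side spacer_mid [308. 277.  22.  22.] 0.63 [ 452. -104.   20.]
side capstone_mid [261. 156.  40.  43.] 0.59 [627. 277.  20.]
side capstone_mid [246. 123.  38.  45.] 0.58 [689. 443.  20.]
side frieze [216. 175. 133.  93.] 0.86 [521. 121.  20.]
side washer_mid [366. 255.   9.  10.] 0.7 [ 592. -111.   20.]
side washer_mid [309. 278.  20.  20.] 0.21 [ 452. -106.   20.]
{'time_s': np.float64(0.6), 'qpos': array([64.5, 18.3, 89.6,  0. , 72. , -1.1]), 'qvel': array([ 0. , -0.1, -0.1,  0.1, -0. , -0.1]), 'effort': array([  0. , -41.2, -23.2,   0.1,   0. ,   0. ]), 'ee_pos': array([237. , 523.9, 214. ]), 'ee_rot': array([180. ,  -0. , 155.7]), 'force': array([-0.2, -0.6, -0. ]), 'torque': array([-0., -0.,  0.]), 'gripper_width': np.float64(91.3)}
```

View pics/a.png

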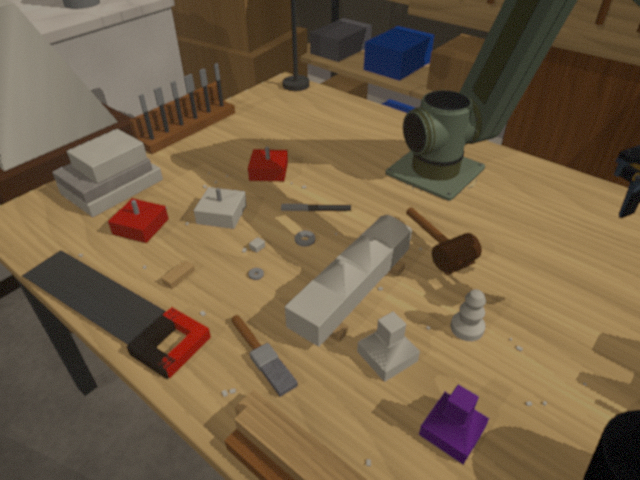

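View pics/b.png

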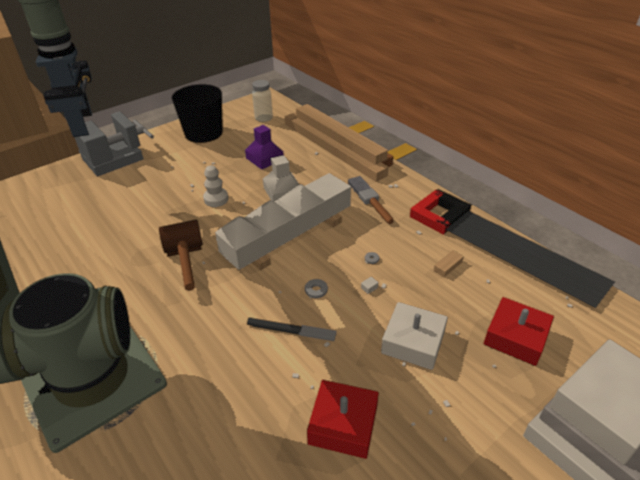

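The scene picture shows the pale plinth at (218,207), with red decoys at (139,220) and (268,165). The spacer is at (304,238), the washer at (256,273), the pale capstone at (389,346), the purple decoy at (455,422), and the frieze runs between them. The side view agrees: plinth (415,335), spacer (316,288), capstone (281,178).

```bash
python3 - <<'E'
from h import *
from scipy.optimize import least_squares
# pin tip triangulation from rough pixels
def tri(a,b):
    f=lambda X: np.r_[proj("scene",[X])[0]-a,proj("side",[X])[0]-b]
    r=least_squares(f,[500,0,40.]);return r.x,r.cost
print("tip",tri((219,190),(417,315)))
for n in("scene","side"):
    grab_frame(n)
    d=spotter.trace("spacer_mid",n)[0];b=d["box"];print(n,"sp",d["conf"],b,ray(n,(b[0]+b[2]/2,b[1]+b[3]/2),5))
    for q in ["chisel","offcut","washer_mid"]:
        for d in spotter.look_for(q,n)[:2]:
            b=d["box"];print(n,q,d["conf"],np.round(ray(n,(b[0]+b[2]/2,b[1]+b[3]/2),6)))
for uv in [(282,207),(350,207)]: print("chisel ends",np.round(ray("scene",uv,8)))
# capstone knob top corners approx
print("knob",tri((391,322),(278,164)))
E
```

```text
tip (array([ 514.22955227, -313.67171914,   75.70956376]), np.float64(0.42309591666341345))
scene sp 0.78 [295.1, 228.1, 19.9, 17.7] [451.51531826 -90.6139686    5.        ]
scene chisel 0.84 [ 340. -143.    6.]
scene offcut 0.44 [ 547. -166.    6.]
scene offcut 0.22 [592. 240.   6.]
scene washer_mid 0.65 [615. -95.   6.]
scene washer_mid 0.52 [ 344. -140.    6.]
side sp 0.7 [363.1, 253.1, 17.0, 10.7] [608.90234647 -98.55661573   5.        ]
side chisel 0.65 [ 347. -146.    6.]
side offcut 0.68 [ 548. -158.    6.]
chisel ends [ 403. -210.    8.]
chisel ends [294. -76.   8.]
knob (array([601.91824585, 243.47595936,  90.26264216]), np.float64(0.4307722930719995))
```

```bash
python3 -m jog '0 0 0 8.6 -24.6 1 1;0 0 0 8.6 -24.6 1 1;0 0 0 8.6 -24.6 1 1;0 0 0 8.6 -24.6 1 1;0 0 0 8.6 -24.6 1 1'
```

```text
time_s: 1.78
ee_pos: [340.5, 227.4, 226.3]
ee_rot: [179.9, 0.1, 155.7]
force: [0.9, -0.0, 0.6]
gripper_width: 91.0
```

```bash
python3 -m jog '0 0 0 4.4 -12.6 0.5 1;0 0 0 4.4 -12.6 0.5 1;0 0 0 4.4 -12.6 0.5 1;0 0 0 4.4 -12.6 0.5 1;0 0 0 4.4 -12.6 0.5 1'
python3 - <<'E'
from h import *
p=P("wrist");print(env.state()["ee_pos"], -p[1].T@p[2]);save("wrist","c.png")
for q in ["spacer_mid","washer_mid"]:
    for d in spotter.trace(q,"wrist")[:3]:
        b=np.array(d["box"]);print(q,d["conf"],b,ray("wrist",b[:2]+b[2:]/2,5,p))
E
```

```text
time_s: 2.4
ee_pos: [443.5, -67.8, 238.1]
ee_rot: [180.0, 0.1, 155.6]
force: [0.4, 0.4, -0.2]
gripper_width: 91.2
[443.45410836 -67.78077751 238.12288763] [376.5518853  -36.25211786 408.50413689]
spacer_mid 0.97 [284.8 209.3  44.3  38.6] [456.56827581 -88.10820557   5.        ]
```

View pics/c.png

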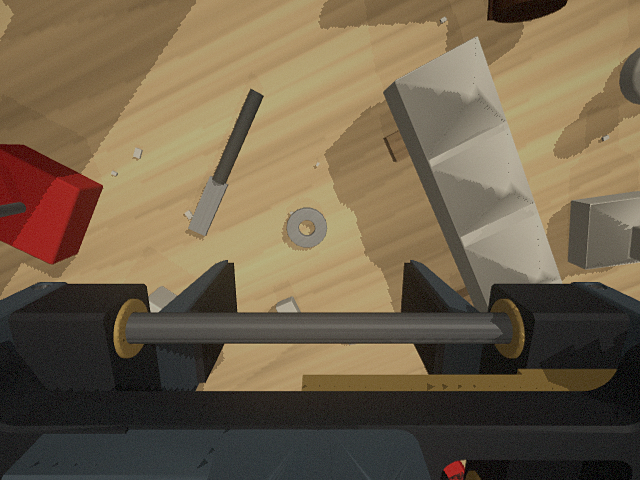

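```bash
python3 -m jog '0 0 0 0 0 0 1;0 0 0 0 0 0 1'
python3 - <<'E'
from h import *
p=P("wrist");print(env.state()["ee_pos"], proj("wrist",[[450,-88,0]],p));grab_frame("wrist")
for q in ["spacer_mid"]:
    for d in spotter.trace(q,"wrist")[:3]:
        b=np.array(d["box"]);print(q,d["conf"],b,ray("wrist",b[:2]+b[2:]/2,5,p))
E
```

```text
time_s: 2.8
ee_pos: [442.6, -64.3, 237.7]
ee_rot: [180.0, -0.0, 155.8]
force: [0.8, 0.7, -0.1]
gripper_width: 91.2
[442.56425948 -64.33276528 237.69393359] [[302.77177613 225.03405009]]
spacer_mid 0.7 [282.4 210.7  45.   39.8] [456.55231783 -87.8995733    5.        ]
```

```bash
python3 -m jog '0 0 0 0.56 -0.94 -2.4 1;0 0 0 0.56 -0.94 -4.8 1;0 0 0 0.56 -0.94 -6.8 1;0 0 0 0.56 -0.94 -6.8 1;0 0 0 0.56 -0.94 -6.8 1'
python3 - <<'E'
from h import *
p=P("wrist");print(env.state()["ee_pos"]);save("wrist","d.png")
for q in ["spacer_mid"]:
    for d in spotter.trace(q,"wrist")[:3]:
        b=np.array(d["box"]);print(q,d["conf"],b,ray("wrist",b[:2]+b[2:]/2,5,p))
E
```

```text
time_s: 3.52
ee_pos: [458.5, -89.0, 69.4]
ee_rot: [180.0, 0.2, 155.7]
force: [-0.0, -1.0, 0.9]
gripper_width: 91.1
[458.54402387 -88.99060066  69.35398664]
spacer_mid 0.9 [278.3 213.2  75.7  67.2] [453.4118157  -87.34938487   5.        ]
```

View pics/d.png

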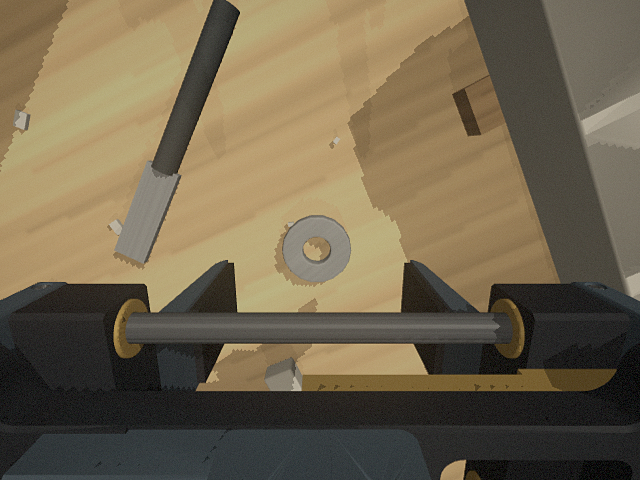

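```bash
python3 -m jog '0 0 0 -0.14 0.04 -1.2 1;0 0 0 -0.14 0.04 -2 1;0 0 0 -0.14 0.04 -2.5 1;0 0 0 -0.14 0.04 -2.6 1;0 0 0 -0.14 0.04 -2.6 1' 20; python3 -m jog '0 0 0 0 0 0 0;0 0 0 0 0 0 0;0 0 0 0 0 0 0;0 0 0 0 0 0 0;0 0 0 0 0 0 0' 20;
```

```text
time_s: 4.25
ee_pos: [454.2, -88.3, 3.4]
ee_rot: [180.0, 0.1, 155.7]
force: [-0.5, 0.4, 0.2]
gripper_width: 91.4
time_s: 4.88
ee_pos: [453.5, -88.2, 2.7]
ee_rot: [180.0, -0.0, 155.7]
force: [0.2, 0.3, 0.8]
gripper_width: 48.5
```

```bash
python3 -m jog '0 0 0 0 0 2 0;0 0 0 0 0 4 0;0 0 0 0 0 5.6 0;0 0 0 0 0 5.6 0;0 0 0 0 0 5.6 0' 40; python3 -m jog '0 0 0 1.2 -4 0 0;0 0 0 1.2 -6.2 0 0;0 0 0 1.2 -6.8 0 0;0 0 0 1.2 -6.8 0 0;0 0 0 1.2 -6.8 0 0' ; 
python3 - <<'E'
from h import *
s=env.state();p=P("wrist");z=s["ee_pos"][2];print(s["ee_pos"]);save("wrist","e.png")
for d in spotter.trace("spacer_mid","wrist")[:3]:
        b=np.array(d["box"]);print(d["conf"],b,ray("wrist",b[:2]+b[2:]/2,z+7,p))
for d in spotter.trace("plinth","wrist")[:3]:
        b=np.array(d["box"]);print(d["conf"],b,ray("wrist",b[:2]+b[2:]/2,45,p))
print(proj("wrist",[s["ee_pos"]],p), p[1].T@[0,0,1])
E
```

```text
time_s: 5.5
ee_pos: [452.6, -88.0, 141.7]
ee_rot: [-180.0, -0.1, 155.7]
force: [-0.6, 0.9, -1.2]
gripper_width: 48.1
time_s: 6.12
ee_pos: [482.3, -257.2, 140.8]
ee_rot: [179.9, -0.3, 155.6]
force: [0.3, 0.9, -2.1]
gripper_width: 47.9
[ 482.29960324 -257.17873113  140.81529372]
0.78 [1.000e-01 0.000e+00 1.929e+02 1.715e+02] [ 306.83555821 -354.66298482   45.        ]
0.58 [213.5 214.5 122.7 154.2] [ 506.5619302  -308.05906937   45.        ]
[[316.4899979  289.24098853]] [ 0.23618905 -0.10626124 -0.96587954]
```

View pics/e.png

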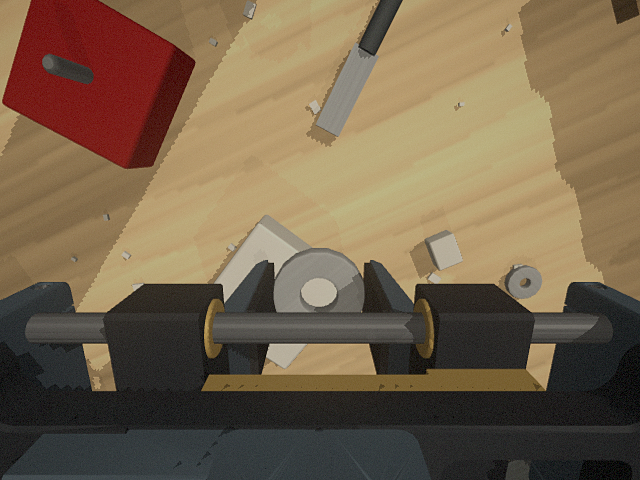

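```bash
python3 -m jog '0 0 0 2 -2 0.6 0;0 0 0 4 -3.4 1.2 0;0 0 0 4.5 -3.8 1.2 0;0 0 0 4.5 -3.8 1.2 0;0 0 0 4.5 -3.8 1.2 0' ; 
python3 - <<'E'
from h import *
s=env.state();p=P("wrist");np.save("pf.npy",np.array([*p[0].ravel(),*p[1].ravel(),*p[2],*s["ee_pos"]]));z=s["ee_pos"][2];print(s["ee_pos"]);save("wrist","f.png")
for d in spotter.trace("plinth","wrist")[:3]:
        b=np.array(d["box"]);print(d["conf"],b,ray("wrist",b[:2]+b[2:]/2,45,p))
E
```

```text
time_s: 6.9
ee_pos: [595.1, -351.6, 172.2]
ee_rot: [180.0, -0.1, 155.7]
force: [-0.2, 0.5, -0.9]
gripper_width: 48.2
[ 595.08996405 -351.58463697  172.18599595]
0.97 [238.1  41.4 160.3 169.5] [ 510.42748469 -312.31283609   45.        ]
0.77 [260.9 258.3  74.7 117. ] [ 663.7166059  -403.18177747   45.        ]
```

View pics/f.png

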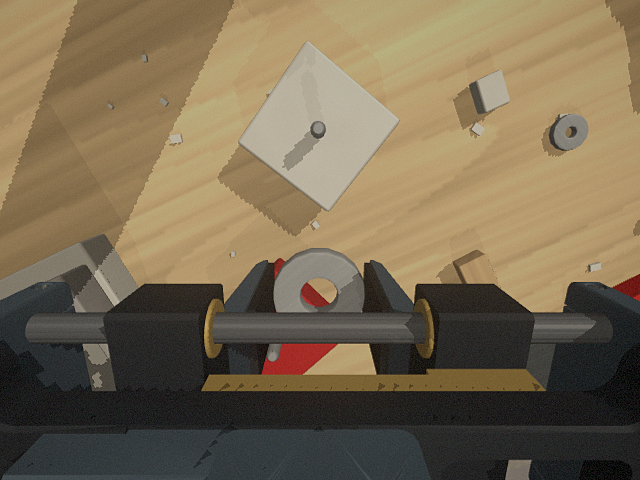

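The plinth's top corners are at (308,42), (399,121), (329,210) and (239,144), with the pin tip at (318,129). The ring is held with its hole centred at (320,292).

```bash
cat > pl.py <<'E'
from h import *
a=np.load("pf.npy");p=(a[:9].reshape(3,3),a[9:18].reshape(3,3),a[18:21]);tcp=a[21:]
E
python3 - <<'E'
from pl import *
c=np.array([ray("",uv,45,p) for uv in [(308,42),(399,121),(329,210),(239,144)]])
print(c.round(1),c.mean(0)); e=np.roll(c,-1,0)-c
print(np.linalg.norm(e,axis=1),np.degrees(np.arctan2(e[:,1],e[:,0]))%90)
print("pintip",ray("",(318,129),80,p))
im=cv2.imread("pics/f.png")
print("ring hole top",ray("",(320,292),tcp[2]+7.3,p)-tcp,"outer",ray("",(319,293),tcp[2]+7.3,p)-tcp)
E
```

```text
[[ 449.5 -293.6   45. ]
 [ 534.6 -248.9   45. ]
 [ 579.4 -332.9   45. ]
 [ 495.7 -379.9   45. ]] [ 514.79953459 -313.83776546   45.        ]
[96.20142485 95.24637794 95.96307685 97.87030765] [27.73193752 28.06154538 29.29765706 28.21322238]
pintip [ 514.33139908 -314.25858119   80.        ]
ring hole top [-0.65055347  2.3681596   7.3       ] outer [-0.34898167  1.65440228  7.3       ]
```

```bash
python3 -m jog '0 0 0 -1.6 0.7 0 0;0 0 0 -3 1.3 -1.5 0;0 0 0 -3.2 1.42 -2.5 0;0 0 0 -3.2 1.42 -3.1 0;0 0 0 -3.2 1.42 -3.1 0' ;python3 -m jog '0 0 0 0 0 0 0;0 0 0 0 0 0 0' 
python3 - <<'E'
from h import *
p=P("wrist");print(env.state()["ee_pos"],proj("",[[514.5,-314,80],[514.5,-314,45]],p))
im=grab_frame("wrist");a=cv2.resize(im[230:350,240:400],None,fx=4,fy=4)
s=grab_frame("scene");b=cv2.resize(s[150:250,170:270],None,fx=4,fy=4)[:480]
o=np.zeros((480,640+160,3),np.uint8);o[:,:480]=cv2.resize(a,(480,360))[:0].shape and 0
a=cv2.resize(a,(400,300));o=np.hstack([a,cv2.resize(b,(300,300))]);cv2.imwrite("pics/g.png",o[:,:,::-1])
E
```

```text
time_s: 7.62
ee_pos: [515.9, -317.4, 94.7]
ee_rot: [180.0, -0.1, 155.7]
force: [0.6, 1.1, -0.6]
gripper_width: 48.1
time_s: 7.88
ee_pos: [516.9, -318.2, 96.1]
ee_rot: [-180.0, 0.1, 155.7]
force: [0.5, -0.7, -2.0]
gripper_width: 47.7
[ 516.89926605 -318.17260477   96.09401929] [[321.44249234 272.10388135]
 [321.04882676 254.22267761]]
```

View pics/g.png

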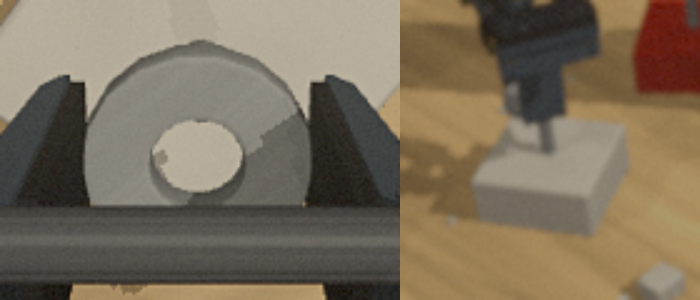

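```bash
python3 - <<'E'
from h import *
for i in range(2):
    s=env.state();p=P("wrist");print(s["ee_pos"]);grab_frame("wrist")
    print(ray("",(319.2,292.4),s["ee_pos"][2]+7.3,p)-[514.5,-314,0])
E
```

```text
[ 516.52478476 -318.00109503   95.7923773 ]
[  1.40129956  -2.09715682 103.0923773 ]
[ 516.38128727 -317.91144352   95.64827793]
[  1.24304785  -2.01182203 102.94827793]
```

```bash
python3 -m jog '0 0 0 -0.05 0.08 0 0;0 0 0 -0.05 0.08 -0.2 0;0 0 0 -0.05 0.08 -0.4 0;0 0 0 -0.05 0.08 -0.6 0;0 0 0 -0.05 0.08 -0.7 0' ;python3 -m jog '0 0 0 0 0 0 0;0 0 0 0 0 0 0'
python3 - <<'E'
from h import *
im=grab_frame("wrist");a=cv2.resize(im[230:350,240:400],(400,300))
b=cv2.resize(grab_frame("scene")[150:250,170:270],(300,300),interpolation=cv2.INTER_CUBIC);cv2.imwrite("pics/i.png",np.hstack([a,b])[:,:,::-1])
E
```

```text
time_s: 8.7
ee_pos: [514.5, -315.6, 77.0]
ee_rot: [180.0, -0.1, 155.7]
force: [0.3, -0.3, -0.8]
gripper_width: 48.2
time_s: 8.95
ee_pos: [514.9, -315.8, 77.8]
ee_rot: [180.0, 0.0, 155.7]
force: [0.3, 1.2, 0.3]
gripper_width: 47.6
```

View pics/i.png

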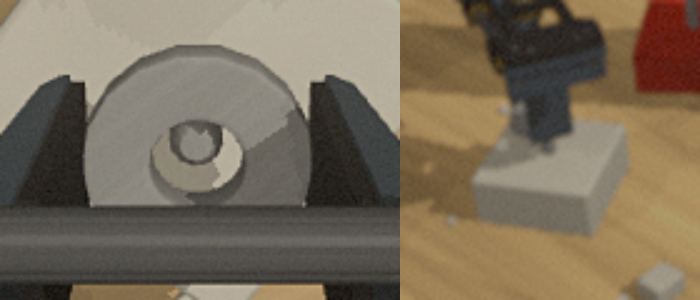

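```bash
python3 -m jog '0 0 0 -0.05 0.025 -0.1 0;0 0 0 -0.05 0.025 -0.4 0;0 0 0 -0.05 0.025 -0.8 0;0 0 0 -0.05 0.025 -1.15 0;0 0 0 -0.05 0.025 -1.18 0' ;python3 -m jog '0 0 0 0 0 0 0;0 0 0 0 0 0 0'
```

```text
time_s: 9.68
ee_pos: [513.2, -314.9, 47.4]
ee_rot: [180.0, -0.1, 155.7]
force: [0.0, 0.1, -0.8]
gripper_width: 48.7
time_s: 9.93
ee_pos: [513.5, -315.1, 48.2]
ee_rot: [180.0, 0.0, 155.7]
force: [1.4, 0.3, -1.8]
gripper_width: 47.8
```

```bash
python3 -m jog '0 0 0 0 0 0 0.75;0 0 0 0 0 0 0.75;0 0 0 0 0 0 0.75;0 0 0 0 0 0 0.75' ;python3 -m jog '0 0 0 0 0 1.5 0.75;0 0 0 0 0 3 0.75;0 0 0 1 -0.4 5 0.75;0 0 0 2.5 -1 6 0.75;0 0 0 2.5 -1 6 0.75'
python3 - <<'E'
from h import *
s=env.state();p=P("wrist");save("wrist","j.png");print(s["ee_pos"])
print("pin predicted",proj("",[[514.5,-314,80],[514.5,-314,55]],p))
for d in spotter.trace("spacer_mid","wrist")[:3]:
        b=np.array(d["box"]);print(d["conf"],b,ray("wrist",b[:2]+b[2:]/2,52,p))
E
```

```text
time_s: 10.42
ee_pos: [513.5, -315.1, 48.2]
ee_rot: [180.0, 0.0, 155.7]
force: [0.2, 0.1, -0.2]
gripper_width: 68.1
time_s: 11.05
ee_pos: [578.9, -341.4, 200.4]
ee_rot: [-180.0, 0.4, 155.7]
force: [0.1, 0.3, -0.9]
gripper_width: 68.1
[ 578.9351236  -341.38694029  200.4022631 ]
pin predicted [[315.39817107 153.5645698 ]
 [315.67198378 153.0904083 ]]
0.6 [284.8 124.3  60.4  59.7] [ 515.13335464 -314.99789843   52.        ]
```

View pics/j.png

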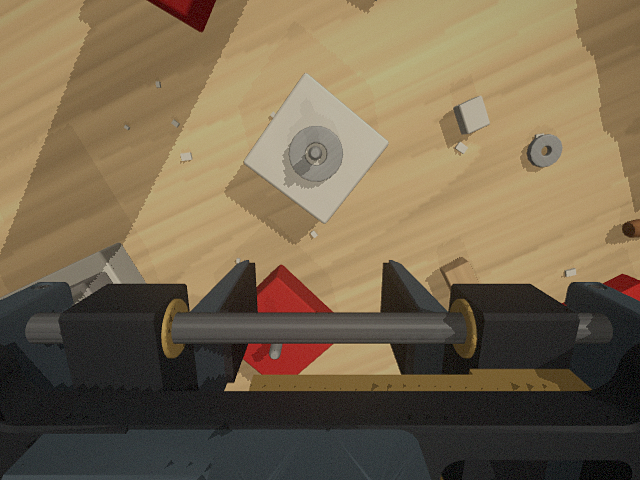

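The ring lies flat on the plinth around (315,153), concentric with the pin. Next I go to the capstone.

```bash
python3 -m jog '0 0 0 0.5 2.2 2 0.75;0 0 0 3.8 22 2 1;0 0 0 3.8 22 2 1;0 0 0 3.8 22 2 1;0 0 0 3.8 22 2 1' 
```

```text
time_s: 11.78
ee_pos: [626.0, -46.1, 242.5]
ee_rot: [-179.9, -0.2, 155.6]
force: [1.1, 0.8, 0.3]
gripper_width: 91.2
```

```bash
python3 -m jog '0 0 0 1.6 9.6 0.3 1;0 0 0 1.6 9.6 0.3 1;0 0 0 1.6 9.6 0.3 1;0 0 0 1.6 9.6 0.3 1;0 0 0 1.6 9.6 0.3 1' 
python3 - <<'E'
from h import *
s=env.state();p=P("wrist");np.save("pf.npy",np.array([*p[0].ravel(),*p[1].ravel(),*p[2],*s["ee_pos"]]));save("wrist","k.png");print(s["ee_pos"],s["qpos"])
for d in spotter.trace("capstone_mid","wrist")[:3]:
        b=np.array(d["box"]);print(d["conf"],b,ray("wrist",b[:2]+b[2:]/2,50,p))
E
```

```text
time_s: 12.4
ee_pos: [666.2, 195.7, 249.1]
ee_rot: [-179.9, -0.2, 155.9]
force: [-0.6, -1.1, -0.6]
gripper_width: 91.3
[666.20155384 195.66187695 249.07477907] [ 1.53896180e+01  2.87213623e+01  6.81005881e+01  5.99056923e-02
  8.33837688e+01 -5.05646635e+01]
0.98 [301.4 107.1  78.6  83.2] [607.09391852 248.76208903  50.        ]
0.56 [441.5  82.8 116.8 101.5] [661.28346594 407.46844647  50.        ]
```

View pics/k.png

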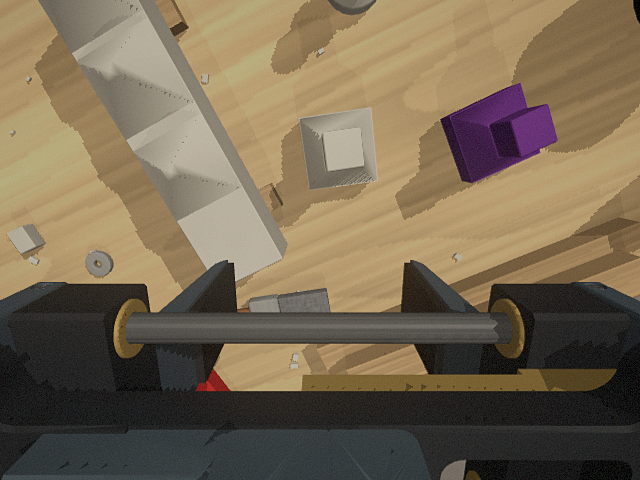

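```bash
python3 - <<'E'
from pl import *
for z,q in((30,[(301,119),(371,108),(377,183),(310,189)]),(100,[(323,130),(361,127),(364,167),(327,171)])):
    c=np.array([ray("",uv,z,p) for uv in q]);e=np.roll(c,-1,0)-c
    print(z,c.mean(0).round(1),np.linalg.norm(e,axis=1).round(1),(np.degrees(np.arctan2(e[:,1],e[:,0]))%90).round(1))
f=[ray("",uv,90,p) for uv in[(150,0),(285,245)]];print(f,np.degrees(np.arctan2(*(f[1]-f[0])[1::-1])))
# subpixel refine on knob via threshold
im=cv2.imread("pics/k.png");g=cv2.cvtColor(im,cv2.COLOR_BGR2GRAY);print(g[110:190:6,300:380:6])
E
```

```text
30 [609.1 248.1  30. ] [77.1 81.3 77.4 76.9] [74.3 73.1 71.  72.9]
100 [607.6 248.2 100. ] [34.5 35.6 34.7 36.7] [70.2 72.3 72.  72. ]
[array([427.19863129, 145.79730003,  90.        ]), array([670.3551518 , 157.16042011,  90.        ])] 2.675583211832918
[[158 163 156 150 152 154 157 153 163 170 164 167 153 153]
 [155 157 175 122 135 147 151 161 166 166 163 165 154 151]
 [115 132 135 144 151 161 167 171 166 161 160 163 168 154]
 [142 115 147 155 166 173 166 159 146 185 165 162 174 154]
 [114 111 113 158 180 181 180 182 182 179 180 162 170 158]
 [116 110 117 120 176 181 179 181 180 178 179 165 163 152]
 [128 105 108 116 141 179 180 179 181 181 183 165 165 155]
 [125 112 111 115 105 180 178 182 177 177 178 163 162 162]
 [123 102 113 116  97 179 181 179 177 177 177 153 163 159]
 [126 114 107 107 139 180 179 177 177 180 183 136 161 162]
 [127 136 109 111 112 152 112 106 101 107 104 121 155 160]
 [128 128 106 108 110 108 112 104 122 107 105 105 145 162]
 [127 123 105 103 104 107 103 128 129 141 167 155 165 160]
 [127 129 104 128 141 130 130 128 125 130 125 161 156 158]]
```

```bash
python3 -m jog '0 0 1.22 -1.5 1 0 1;0 0 1.22 -2.37 2.05 -1 1;0 0 1.22 -2.37 2.05 -3 1;0 0 1.22 -2.37 2.05 -4.8 1;0 0 1.22 -2.37 2.05 -4.8 1' ; python3 -m jog '0 0 0 0 0 0 1;0 0 0 0 0 0 1'
python3 - <<'E'
from h import *
s=env.state();p=P("wrist");save("wrist","l.png");print(s["ee_pos"],s["qpos"])
K=[[*(np.array([608,248])+np.array([[np.cos(a),-np.sin(a)],[np.sin(a),np.cos(a)]])@[18*i,18*j]),100] for a in[np.radians(72)] for i,j in[(1,1),(1,-1),(-1,-1),(-1,1)]]
print(proj("",K,p).round())
E
```

```text
time_s: 13.12
ee_pos: [605.5, 240.3, 127.6]
ee_rot: [-179.6, -0.4, 161.6]
force: [-0.4, 0.6, 0.6]
gripper_width: 91.4
time_s: 13.38
ee_pos: [609.9, 243.2, 133.9]
ee_rot: [179.8, 0.2, 161.7]
force: [0.7, -0.1, -0.4]
gripper_width: 91.3
[609.9170136  243.1800202  133.90101374] [ 2.07345497e+01  2.85842779e+01  8.50728058e+01 -9.14739492e-04
  6.60841244e+01 -5.09790579e+01]
[[351. 236.]
 [350. 289.]
 [296. 289.]
 [294. 236.]]
```

View pics/l.png

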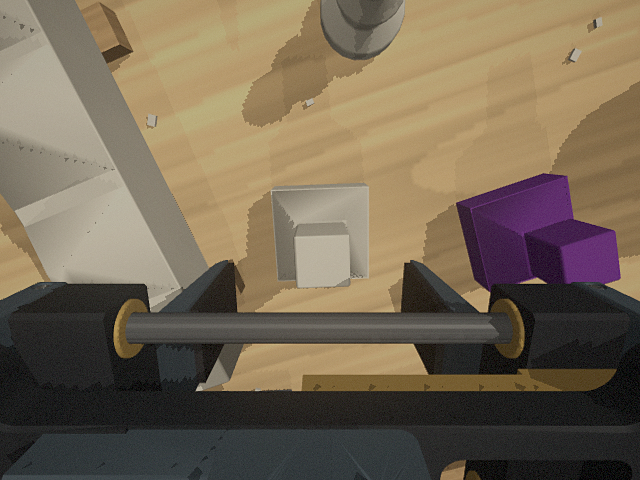

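```bash
python3 -m jog '0 0 0 -0.12 0.15 -0.6 1;0 0 0 -0.12 0.15 -1.4 1;0 0 0 -0.12 0.15 -2.2 1;0 0 0 -0.12 0.15 -2.75 1;0 0 0 -0.12 0.15 -2.75 1' ; python3 -m jog '0 0 0 0 0 0 1;0 0 0 0 0 0 1'
```

```text
time_s: 14.05
ee_pos: [604.5, 246.9, 61.1]
ee_rot: [-179.9, -0.1, 161.8]
force: [0.5, 0.2, 0.1]
gripper_width: 91.7
time_s: 14.3
ee_pos: [606.0, 247.3, 63.4]
ee_rot: [179.9, 0.1, 161.8]
force: [0.1, -0.3, -0.9]
gripper_width: 91.0
```

```bash
python3 -m jog '0 0 0 0 0 0 0;0 0 0 0 0 0 0;0 0 0 0 0 0 0;0 0 0 0 0 0 0;0 0 0 0 0 0 0' 45; python3 -m jog '0 0 0 0 0 0 0;0 0 0 0 0 0 0;0 0 0 0 0 0 0;0 0 0 0 0 0.2 0;0 0 0 0 0 0.4 0'
```

```text
time_s: 14.92
ee_pos: [605.4, 247.1, 62.5]
ee_rot: [180.0, -0.0, 161.8]
force: [-0.3, -0.3, 1.0]
gripper_width: 44.2
time_s: 15.55
ee_pos: [605.0, 246.9, 72.2]
ee_rot: [-180.0, -0.1, 161.8]
force: [0.7, 0.7, -4.3]
gripper_width: 36.2
```

```bash
python3 -m jog '0 0 0 0 0 0.8 0;0 0 0 0 0 2 0;0 0 0 0 0 3.3 0;0 0 0 0 0 4.6 0;0 0 0 0 0 5.4 0'; python3 -m jog '0 0 0 0 0 0.8 0;0 0 0 0 -0.5 1.2 0;0 0 0 0 -1.5 1.3 0;0 0 -0.5 0 -2.8 1.3 0;0 0 -1 0 -4.2 1.3 0'
```

```text
time_s: 16.18
ee_pos: [605.8, 247.2, 209.6]
ee_rot: [179.9, 0.1, 161.8]
force: [-0.5, -0.2, -4.5]
gripper_width: 36.3
time_s: 16.8
ee_pos: [604.6, 139.2, 238.9]
ee_rot: [-179.9, -0.1, 156.7]
force: [0.2, 0.8, -3.7]
gripper_width: 36.2
```

```bash
python3 -m jog '0 0 -0.8 0 -1.5 0 0;0 0 -1.6 0 -3.1 0 0;0 0 -2.4 -0.3 -4.7 0 0;0 0 -3.2 -0.6 -6.3 0 0;0 0 -4 -0.9 -7.9 0 0'; python3 -m jog '0 0 -0.8 -0.4 -1.6 0 0;0 0 -1.6 -0.8 -3.2 0 0;0 0 -2.4 -1.2 -4.8 0 0;0 0 -3.1 -1.6 -6.2 0 0;0 0 -3.6 -1.9 -7.2 0 0'
```

```text
time_s: 17.42
ee_pos: [581.2, -58.4, 239.0]
ee_rot: [-179.9, -0.1, 136.6]
force: [1.3, -0.1, -3.5]
gripper_width: 36.0
time_s: 18.05
ee_pos: [532.9, -238.2, 239.0]
ee_rot: [-179.9, -0.1, 118.5]
force: [0.2, 0.1, -3.7]
gripper_width: 36.7
```

```bash
python3 -m jog '0 0 0 -0.3 -1 0 0;0 0 0 -0.6 -2.2 0 0;0 0 0 -0.8 -3 0 0;0 0 0 -0.8 -3 0 0;0 0 0 -0.8 -3 0 0'; python3 -m jog '0 0 0 0 0 0 0;0 0 0 0 0 0 0'
python3 - <<'E'
from h import *
s=env.state();p=P("wrist");np.save("pf.npy",np.array([*p[0].ravel(),*p[1].ravel(),*p[2],*s["ee_pos"]]));print(s["ee_pos"],s["ee_rot"])
w=save("wrist","m.png");z=s["ee_pos"][2]
for d in spotter.trace("capstone_mid","wrist")[:2]:
    print(d["conf"],d["box"]); np.save("reg.npy",d["region"])
a=w[150:390,180:460]
sc=grab_frame("scene")[100:260,150:290];sd=grab_frame("side")[220:380,340:500]
cv2.imwrite("pics/n.png",np.hstack([cv2.resize(a,(467,400)),cv2.resize(sd,(330,400))])[:,:,::-1])
E
```

```text
time_s: 18.68
ee_pos: [515.1, -309.9, 239.7]
ee_rot: [180.0, -0.1, 118.8]
force: [-0.4, -0.1, -4.1]
gripper_width: 36.2
time_s: 18.92
ee_pos: [515.7, -309.7, 240.1]
ee_rot: [180.0, -0.0, 118.8]
force: [-0.2, 0.5, -3.1]
gripper_width: 35.9
[ 515.71745566 -309.69470813  240.09306926] [ 1.79987282e+02 -6.91578175e-03  1.18823019e+02]
0.6 [253.3, 202.8, 127.6, 160.4]
```

```bash
python3 -m jog '0 0 -0.1 -0.11 -0.16 -0.5 0;0 0 -0.1 -0.11 -0.16 -1.3 0;0 0 -0.1 -0.11 -0.16 -2.2 0;0 0 -0.1 -0.11 -0.16 -2.9 0;0 0 -0.1 -0.11 -0.16 -3.2 0'; python3 -m jog '0 0 0 0 0 0 0;0 0 0 0 0 0 0'
python3 - <<'E'
from h import *
s=env.state();p=P("wrist");np.save("pf.npy",np.array([*p[0].ravel(),*p[1].ravel(),*p[2],*s["ee_pos"]]));print(s["ee_pos"],s["ee_rot"])
t=np.array([514.5,-314,0])
w=save("wrist","m2.png");sc=save("scene","s2.png");sd=save("side","d2.png")
r=lambda im,x,y,W,H,o:cv2.resize(im[y:y+H,x:x+W],o,interpolation=cv2.INTER_CUBIC)
top=np.hstack([r(sc,165,125,100,75,(400,300)),r(sd,370,245,100,75,(400,300))])
bot=r(w,160,180,320,120,(800,300))
cv2.imwrite("pics/n.png",np.vstack([top,bot])[:,:,::-1])
E
```

```text
time_s: 19.75
ee_pos: [511.7, -314.2, 158.1]
ee_rot: [-179.9, -0.2, 118.2]
force: [-0.2, -0.1, -3.4]
gripper_width: 36.0
time_s: 20.0
ee_pos: [513.1, -314.8, 160.8]
ee_rot: [180.0, 0.1, 118.3]
force: [0.2, 0.8, -3.9]
gripper_width: 36.1
[ 513.13358808 -314.81259066  160.79721816] [1.79951217e+02 8.19804667e-02 1.18252979e+02]
```

View pics/n.png

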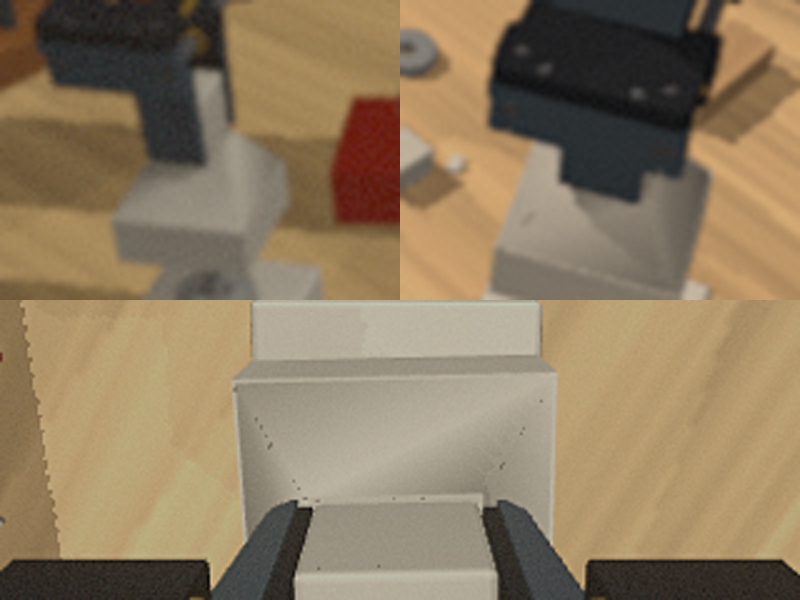

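```bash
python3 - <<'E'
from pl import *
zu=tcp[2]-62.7
f=lambda x,y:(160+x/2.5,180+(y-300)/2.5)
for n,z,q,h in(("foot top",zu+30,[(236,380),(555,373)],38.8),("foot bottom",zu,[(252,359),(540,355)],40),("plinth",45,[(253,302),(540,302)],48)):
    c=np.array([ray("",f(*v),z,p) for v in q]);e=c[1]-c[0];L=np.linalg.norm(e);e/=L;nrm=np.array([-e[1],e[0],0])
    m=c.mean(0); cs=[m+nrm*h,m-nrm*h]; k=min(cs,key=lambda v:np.linalg.norm(v[:2]-tcp[:2]))
    print(n,L.round(1),np.degrees(np.arctan2(e[1],e[0])).round(1),k.round(1),(k-tcp).round(1))
E
```

```text
foot top 78.2 29.5 [ 514.8 -314.1  128.1] [  1.6   0.7 -32.7]
foot bottom 80.5 29.0 [ 515.1 -315.1   98.1] [  2.   -0.3 -62.7]
plinth 96.8 28.2 [ 513.7 -313.1   45. ] [   0.5    1.7 -115.8]
```

```bash
python3 -m jog '0 0 0 -0.02 0.03 -0.1 0;0 0 0 -0.03 0.04 -0.2 0;0 0 0 -0.03 0.04 -0.27 0;0 0 0 -0.03 0.04 -0.27 0;0 0 0 -0.03 0.04 -0.27 0'; python3 -m jog '0 0 0 0 0 0 0;0 0 0 0 0 0 0;0 0 0 0 0 0 0;0 0 0 0 0 0 0;0 0 0 0 0 0 0'
python3 - <<'E'
from h import *
for n in("scene","side"):
    im=grab_frame(n)
    for d in spotter.look_for("capstone_mid",n)[:2]: print(n,np.round(d["box"]),round(d["conf"],2))
    print("expected foot bottom/knob top",proj(n,[[514.5,-314,91],[514.5,-314,191]]).round())
s=env.state();print(s["time_s"],s["ee_pos"],s["qvel"].round(2),s["force"])
E
```

```text
time_s: 20.78
ee_pos: [512.0, -313.5, 153.3]
ee_rot: [180.0, 0.0, 118.3]
force: [-0.0, 0.2, -4.2]
gripper_width: 36.3
time_s: 21.4
ee_pos: [512.0, -313.5, 153.3]
ee_rot: [180.0, 0.0, 118.3]
force: [0.6, 0.7, -3.5]
gripper_width: 35.9
scene [197. 148.  40.  48.] 0.86
scene [418. 382.  72.  82.] 0.78
expected foot bottom/knob top [[217. 185.]
 [211. 149.]]
side [244. 122.  44.  44.] 0.88
side [392. 285.  56.  49.] 0.8
expected foot bottom/knob top [[418. 310.]
 [424. 270.]]
21.6 [ 511.98191384 -313.44159967  153.32103867] [-0.05 -0.08 -0.01  0.09  0.04 -0.01] [ 0.01164223 -0.22111377 -3.59975732]
```

```bash
python3 -c "
from workcell import env
print(env.job_done()); s=env.state(); print(s['time_s'],s['ee_pos'],s['gripper_width'])"
```

```text
the job is handed in; nothing more can be done
None
the job is handed in; nothing more can be done
```

I placed the spacer over the pin and let go of it. I then carried the capstone over the frieze, turned it to line up with the plinth, and handed the job in at about 21.6 s with it held over the pin. The hand-in gave no verdict.

**Spacer:** the close picture after release showed it flat on the plinth. Ring and pin centres agreed within about 1 mm.

**Capstone at the end:**
- **Height:** the underside was about 10–11 mm above the pin tip, worked out from the tool height when I gripped it.
- **Centring:** from the last wrist picture, its centre was about 1.5 mm from the plinth's centre. I then made a small correction and lowered it 7 mm, and took no close wrist measurement after that.
- **Alignment:** its sides were parallel to the plinth's within about 1.3°, and the tool read 0° tilt.
- **Grip:** the arm was still, the gripper read 36 mm (the knob's width), and the tool force was a steady 3.6 N, about the capstone's weight.
- **Contact:** the force readings showed no sign of the capstone touching anything on the way.

**What disagreed:** the wrist camera ran 1–2 mm off the tool coordinates, which I allowed for. The networks also reported the red plinths, the purple capstone and, once, the washer as the spacer; I sorted these out from the pictures.

**Not checked:** I did not measure the other things on the bench again at the end. The tool moved well clear of them and showed no contact forces.

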